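Index the burr carousel and latch its keeper

TASK

Turn the burr carousel on by one station, clockwise as seen from above, so that the green burr comes to the red keeper's side: the round plate is locked and must be pressed down against its spring and kept down while it is turned, then let up so that it locks again at the new station. After that, swing the red keeper rod shut past its sprung ball until it is fully home and held. Be gentle, never pushing on the carousel with more than about 40 N, and leave the jar, the tin and the loupe where they stand.

Things in the scene. Friction and masses are not known exactly. Their poses are not given: they have to be found in the camera images.
- carousel: wooden base plate, 215 (x) x 235 (y) x 16 mm, fixed to the bench, carrying a round aluminium turret plate; origin on the underside, on the turret's vertical axis (the wood reaches 110 mm to +y, 125 mm to -y). The keeper's side is -y of this frame. A fixed spindle with a brass cap (top 75 mm above the bench) stands in the middle; its cross pin locks the turret.
- turret_face (a point): centre of the turret plate's upper face (50 mm above the bench when up), turning and sinking with it. Plate radius 92 mm. Six brass push pegs, 10 mm diameter, 22 mm tall, stand on it 76 mm from the axis, 60 degrees apart: with the turret at 0 at -90, -30, 30, 90, 150, 210 degrees in the carousel's frame. The face between two pegs is free to be pressed.
- green_peg (a point): centre of the top of the peg beside the green burr; at first one station counter-clockwise of the keeper's side, in the end at the middle of that side, under the shut keeper's tongue. Inside each peg a burr stands 42 mm from the axis (heads 14 mm wide, tops 33 mm above the face). The toothed hub, 31 mm radius, rises 15 mm above the face.
- turret (a joint): angle of the turret, rad, growing clockwise as seen from above; starts locked at 0, one station is 1.047; the lock has about 0.02 of play
- press (a joint): how far the turret plate is pressed down, m: 0 = up (locked when at a station), 0.0075 = bottom stop. It takes about 4 N to start, 8 N at the bottom. The lock is free from about 0.005; let up between stations the plate rests at about 0.0045 and is not locked; within about 8 degrees of a station it centres itself as it rises.
- keeper (a joint): angle of the keeper rod, rad: 0 = shut (against its stop), growing as it swings outwards, up to 1.5. The sprung ball is met at about 0.07, crossed at about 0.035 (5 to 12 N at the push point), and holds the rod shut at 0.
- keeper_hinge (a point): point on the keeper's vertical hinge axis, at the rod's centre height, 80 mm above the bench; at (-90, -95, 80) mm in the carousel's frame
- keeper_push (a point): point on the centre line of the red keeper rod (12 mm diameter, 185 mm long), 110 mm from its hinge, a good place to push from the outer side. Shut, the rod runs along +x of the carousel's frame. A small red tongue is on its inner side. The brass catch block with the ball stands 170 mm from the hinge.
- jar: amber glass jar with steel lid, loose, 48 mm diameter, 60 mm tall, origin at the centre of its underside, z up
- tin: small dark tin with a blue band, loose, 52 mm diameter, 45 mm tall, origin at the centre of its underside, z up
- loupe: black eye loupe, loose, 40 mm diameter, 32 mm tall, origin at the centre of its underside, z up
Things that resemble listed ones, but are neither listed nor needed, are in the scene too. What is shaped like the jar but brown is not meant.

How it is judged:
On the way, in this order (a step that is already met when the one before it is completed fails the run):
1. the turret is locked (up) one station clockwise from where it started, with the keeper still open (value of joint turret between 0.987 and 1.107 rad and value of joint press below 0.0015 m and value of joint keeper above 0.15 rad), for 0.2 s.
2. the keeper rod is shut, past its ball (value of joint keeper below 0.025 rad), for 0.2 s.
At the end, for the whole second after the job is handed in: The turret is up (pressed less than 1.5 mm) and within 0.06 rad of one station (1.047 rad) clockwise of its start, the keeper is shut to within 0.025 rad, both are at rest, and the jar, tin and loupe stand upright within 20 mm of their starts (value of joint turret between 0.987 and 1.107 rad and value of joint press below 0.0015 m and value of joint keeper below 0.025 rad and velocity of joint turret between -0.05 and 0.05 rad/s and velocity of joint keeper between -0.05 and 0.05 rad/s and not (distance of jar from where it was at the start of the episode above 0.02 m) and not (angle between jar's own z axis and vertical above 0.3 rad) and not (distance of tin from where it was at the start of the episode above 0.02 m) and not (angle between tin's own z axis and vertical above 0.3 rad) and not (distance of loupe from where it was at the start of the episode above 0.02 m) and not (angle between loupe's own z axis and vertical above 0.3 rad)); the robot touches nothing.
It fails at once if the fingers pressed or pushed the carousel with more than 40 N (contact force between the fingers and carousel above 40 N).
It fails at once if the jar, tin or loupe was shifted by more than 20 mm or tipped (distance of any of jar, tin, loupe from where it was at the start of the episode above 0.02 m or angle between any of jar, tin, loupe's own z axis and vertical above 0.3 rad).
It also fails if it takes over 58 s, if anything falls off the work surface, if the arm or the gripper's body presses on something with over 40 N, if the wrist force passes 120 N, or if a joint passes its speed limit or range.

ROBOT

A 6-joint arm with a two-finger parallel gripper is mounted at the origin on the work surface. World frame = base frame: x ahead of the robot, y to its left, z up, the work surface at z = 0. Lengths are in m, angles in rad, forces in N, time in s.
With the tool pointing down it reaches from about 0.4 to 0.825 m from the base axis. Payload 7 kg.
Tool frame: the origin (TCP) lies at the very end of the fingers, on their centre line; the grasp point (between the pads) lies 19 mm behind it; z points along the fingers, y is the line along which they close (so a half turn about z gives the same grasp; the last joint's range is limited). The gripper opens to 88 mm and grips with 3 to 60 N. Pads are 19 mm wide; open, the fingers measure 130 mm over their backs; the gripper's body (78 mm by 193 mm) begins 47 mm behind the grasp point.
Start: joints at [1.528, 0.359, 0.012, 0, -1.224, -0.288], TCP at [0.219, 0.638, 0.227] pointing down, gripper open.
Joint ranges: [-3.07, 3.07], [-1.43, 2.12], [-1.02, 1.25], [-3.03, 1.67], [-3.05, -0], [-3.03, 3.03]. Speed limits (rad/s): [2.39, 2.39, 3.01, 3.14, 3.14, 3.14].

INTERFACE

Orientations are given as [roll, pitch, yaw] about the fixed x, y, z axes, in that order (R = Rz(yaw) Ry(pitch) Rx(roll)).
In Python, from station import * gives the robot as it stands.
- The arm moves only by the tool servo_tool, never from a script. Its argument "moves" is a list of rows, each an object of numbers: "jaw": the opening, from 0 (shut) to 1 (fully open); "dx", "dy", "dz": the shift along the world's x, y, z in m; "roll": the turn about the world's z in degrees. A call has exactly 10 rows; each row shifts and turns the commanded pose from where the row before left it; what a row does not reach is not made up. A row lasts 1/8 s, in which the tool goes at most 62.5 mm and 10.7 degrees, less where a joint would pass 70% of its speed; a pose out of reach is approached as far as the arm can. A call with a gripper value outside its range is refused whole. The fingers move at their own pace and stop on an object; "newtons" is the grip in N (left out, the last holds). Time passes only in rows, so rows that do not move let the fingers close, or fill a call up. It gives the time, the measured TCP pose, the force, the opening and the grip force at its end, in the units of the state.
- get_state(): the state, without advancing time (a new reading comes with each control period).
- grab_frame(name): name is "scene" or "side" or "wrist"; returns (picture, depth): 384x512x3 uint8, red, green, blue; 384x512 float32, m along the optical axis (not along the pixel's ray), 0 where there is no reading.
- calibration(name): a dict with "intrinsics" (3x3 intrinsics, pixels), "k1" (the pictures are not rectified: a ray, as slopes to the right and down, at radius r is drawn at 1 + k1 r^2 times it, then the intrinsics apply), "R" (3x3) and "t" (3): a world point X has camera coordinates R X + t. Camera axes: x right, y down, z forward; pixel columns grow to the right and rows downward; lengths in m; the calibration is good to about 2 mm. A picture is of the moment at which its call begins: read the wrist's pose just before it. calibration takes no time and is no camera call; for the wrist camera it gives the pose at the moment of the call.
- job_done(): hands the job in; it is judged then, once.
The state is a dict: "t": time; "q": joint angles; "qd": joint speeds; "joint_efforts": joint torques, N m; "eef_pos": TCP position; "ee_rot": TCP orientation; "force": force on the tool from outside, world axes, zero at the start; "moment": the same for the moment, N m; "width": finger opening in m; "gripper_force": force on a finger pad.
Only numpy, scipy, OpenCV 4.12 (cv2) and the standard library are available. Lean on these libraries where they do the work, as an engineer would, in place of code of your own. Each camera call takes 0.05 s, during which the arm holds its last target. There are 200 camera calls.

## Working session

There is one attempt and no reset: what is moved stays moved. The work goes in short steps, Python scripts to look and compute and a tool call to move; the robot and the scene stay as the last step left them, time stands still between calls to the robot, and variables do not carry over. Pictures are saved under pics/ and viewed, at most 10 in all, crops included, and the job is handed in when it is done.

Besides the shell and the picture viewer there is one more tool, called after "Call:" as a command line: name --argument value ..., lists and objects as JSON in quotes. servo_tool: Moves the arm, as the interface text tells. Its arguments: {"type":"object","properties":{"moves":{"type":"array","items":{"type":"object","properties":{"jaw":{"type":"number"},"dx":{"type":"number"},"dy":{"type":"number"},"dz":{"type":"number"},"roll":{"type":"number"}}}},"newtons":{"type":"number"}},"required":["moves"]}

```bash
mkdir -p pics
cat > h.py <<'E'
from station import *
import numpy as np, cv2
def und(c,uv):
    K=np.array(c["intrinsics"]);k=c["k1"]
    uv=np.atleast_2d(np.array(uv,float))
    d=(uv-[K[0,2],K[1,2]])/[K[0,0],K[1,1]]
    rd=np.linalg.norm(d,axis=1,keepdims=True); r=rd.copy()
    for _ in range(20): r=rd/(1+k*r*r)
    return d/(1+k*r*r)
def plane(c,uv,z):
    s=und(c,uv);R=np.array(c["R"]);t=np.array(c["t"])
    o=-R.T@t; D=np.c_[s,np.ones(len(s))]@R
    return o+D*((z-o[2])/D[:,2])[:,None]
def cloud(c,dep):
    v,u=np.mgrid[0:dep.shape[0],0:dep.shape[1]]
    s=und(c,np.c_[u.ravel(),v.ravel()])
    P=np.c_[s,np.ones(len(s))]*dep.reshape(-1,1)
    return ((P-np.array(c["t"]))@np.array(c["R"])).reshape(*dep.shape,3)
E
python3 - <<'E'
from h import *
for n in("scene","side"):
    c=calibration(n);p,d=grab_frame(n)
    np.savez(n+".npz",p=p,d=d,P=cloud(c,d))
    cv2.imwrite(f"pics/{n}1.png",cv2.resize(p[:,:,::-1],(800,600)))
    R=np.array(c["R"]);print(n,-R.T@np.array(c["t"]),R[2])
s=get_state();print(s["eef_pos"],s["ee_rot"],s["width"])
E
```

```text
scene [ 0.91980966 -0.51295213  0.70903159] [-0.37382953  0.65561011 -0.65606926]
side [0.53833152 0.63135326 0.61818384] [ 0.02988226 -0.71627714 -0.69717581]
[0.21913845 0.63799926 0.22571996] [ 3.14011655e+00 -1.89568148e-04 -3.30851420e-01] 0.0877282771527929
```

View pics/scene1.png

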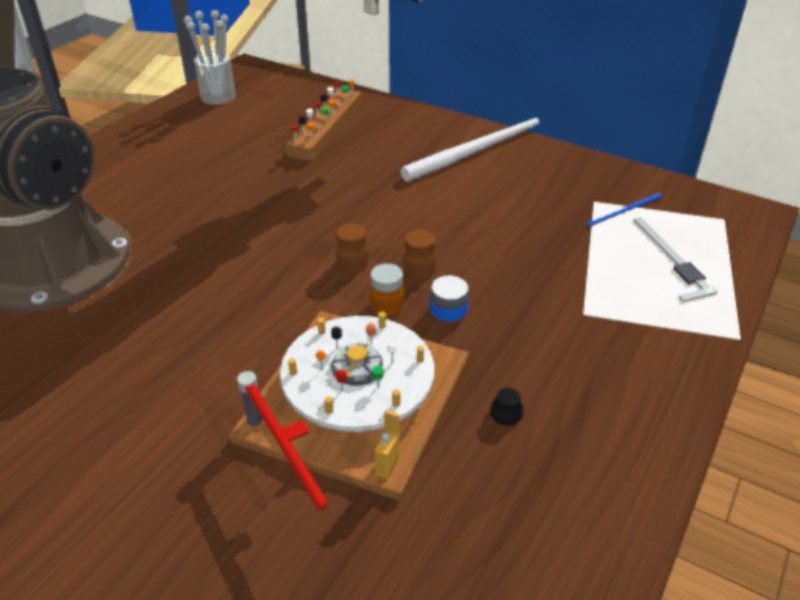

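View pics/side1.png

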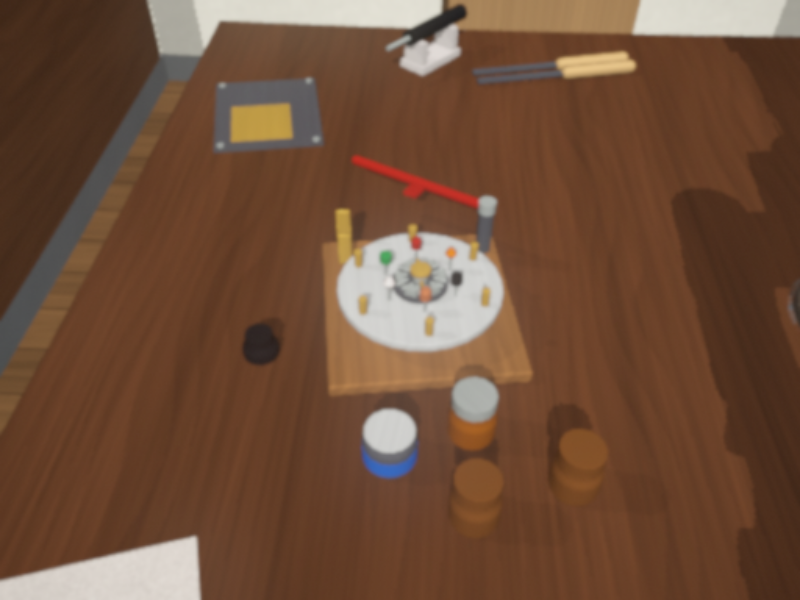

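The scene view shows the turret at about (357,370), the red rod from (252,390) to (322,503), and the brass catch at (388,450). The jar and tin stand on the +y side at (387,290) and (449,298), and the loupe is at (507,407). The side view agrees.

```bash
cat > m.py <<'E'
from h import *
def circ(X):
    A=np.c_[2*X,np.ones(len(X))];s=np.linalg.lstsq(A,(X**2).sum(1),rcond=None)[0];return s[:2],np.sqrt(s[2]+s[:2]@s[:2])
def analyse(n,p,P,c):
    hsv=cv2.cvtColor(p,cv2.COLOR_RGB2HSV);H,S,V=[hsv[...,i].astype(int) for i in range(3)]
    m=((S<50)&(V>120)&(abs(P[...,2]-.05)<.008)&(abs(P[...,0]-.55)<.2)&(abs(P[...,1])<.2)).astype(np.uint8)
    k,lab,st,ce=cv2.connectedComponentsWithStats(m);i=1+np.argmax(st[1:,4])
    cn=max(cv2.findContours((lab==i).astype(np.uint8),0,1)[0],key=len)
    hull=cv2.convexHull(cn)[:,0].astype(float)
    cc,r=circ(plane(c,hull,.05)[:,:2]);print(n,"turret",cc,r,"zmed",np.median(P[lab==i][:,2]))
    y=((H>=12)&(H<=28)&(S>140)&(V>120)&(P[...,2]>.052)&(P[...,2]<.1)&(abs(P[...,0]-cc[0])<.2)&(abs(P[...,1]-cc[1])<.2)).astype(np.uint8)
    k,lab,st,ce=cv2.connectedComponentsWithStats(y)
    for i in range(1,k):
        if st[i,4]>=6:
            q=P[lab==i];w=plane(c,[ce[i]],.061)[0,:2]-cc
            print(" y",st[i,4],ce[i].round(1),q.mean(0).round(3),"zmax",q[:,2].max().round(3),"polar",np.hypot(*w).round(3),np.degrees(np.arctan2(w[1],w[0])).round(1))
    r_=((H<5)|(H>175))&(S>170)&(V>90)&(P[...,2]>.06)&(P[...,2]<.11)&(abs(P[...,0]-cc[0])<.35)&(abs(P[...,1]-cc[1])<.35)
    k,lab,st,ce=cv2.connectedComponentsWithStats(r_.astype(np.uint8));i=1+np.argmax(st[1:,4])
    uv=np.argwhere(lab==i)[:,::-1];w=plane(c,uv,.082)[:,:2]
    l=cv2.fitLine(w.astype(np.float32),cv2.DIST_HUBER,0,1e-3,1e-3).ravel()
    s=(w-l[2:])@l[:2];print(" rod",l,"ends",l[2:]+l[:2]*s.min(),l[2:]+l[:2]*s.max(),"z",np.percentile(P[lab==i][:,2],[10,50,90]))
    g=(H>45)&(H<80)&(S>120)&(P[...,2]>.055)&(P[...,2]<.1);print(" green",P[g].mean(0),g.sum())
    o=(P[...,2]>.02)&(P[...,2]<.07)&(abs(P[...,0]-cc[0])<.25)&(abs(P[...,1]-cc[1])<.3)&(np.hypot(P[...,0]-cc[0],P[...,1]-cc[1])>.115)
    k,lab,st,ce=cv2.connectedComponentsWithStats(o.astype(np.uint8))
    for i in range(1,k):
        if st[i,4]>60:
            q=P[lab==i];print(" obj",st[i,4],ce[i].round(),q.min(0).round(3),q.max(0).round(3))
    # wood top
    wd=(H>5)&(H<20)&(S>80)&(abs(P[...,2]-.016)<.005)&(np.hypot(P[...,0]-cc[0],P[...,1]-cc[1])<.2)
    cn=max(cv2.findContours(wd.astype(np.uint8),0,1)[0],key=cv2.contourArea) if wd.any() else None
    if cn is not None:
        W=plane(c,cv2.convexHull(cn)[:,0],.016)[:,:2];R=cv2.minAreaRect((W*1000).astype(np.float32));print(" wood",R)
if __name__=="__main__":
    for n in("scene","side"):
        z=np.load(n+".npz");analyse(n,z["p"],z["P"],calibration(n))
E
python3 m.py
```

```text
scene turret [0.54931326 0.01018486] 0.09300362843682304 zmed 0.05018872482926881
 y 36 [244.3 203.4] [0.537 0.086 0.066] zmax 0.074 polar 0.082 101.2
 y 32 [205.2 206.7] [0.477 0.038 0.067] zmax 0.075 polar 0.083 156.6
 y 90 [228.  225.9] [0.548 0.011 0.074] zmax 0.077 polar 0.015 127.4
 y 23 [268.4 226. ] [0.608 0.057 0.065] zmax 0.075 polar 0.076 41.9
 y 21 [205. 227.] [ 0.517 -0.016  0.078] zmax 0.083 polar 0.046 -163.7
 y 28 [186.8 234.3] [ 0.49  -0.038  0.065] zmax 0.073 polar 0.077 -143.5
 y 11 [223.8 236.3] [ 0.552 -0.009  0.067] zmax 0.077 polar 0.015 -92.1
 y 30 [253.1 254. ] [ 0.619 -0.018  0.066] zmax 0.074 polar 0.072 -19.7
 y 33 [209.7 258.5] [ 0.56  -0.066  0.066] zmax 0.075 polar 0.073 -83.4
 y 253 [249.  278.8] [ 0.643 -0.07   0.068] zmax 0.096 polar 0.118 -39.8
 rod [ 0.87624764 -0.48186103  0.55917716 -0.13996646] ends [ 0.48049951 -0.0967005 ] [ 0.64191042 -0.18546265] z [0.08171346 0.08480021 0.08691143]
 green [0.49706034 0.10903523 0.07256342] 61
 obj 455 [225. 155.] [0.375 0.203 0.02 ] [0.421 0.25  0.063]
 obj 460 [269. 159.] [0.468 0.24  0.02 ] [0.513 0.287 0
[... 1118 characters left out ...]
  -0.13523348] ends [ 0.48291761 -0.09837636] [ 0.64150596 -0.18435169] z [0.08036017 0.08476385 0.08753831]
 green [0.58515892 0.00214838 0.07986161] 22
 obj 190 [310. 149.] [ 0.463 -0.097  0.02 ] [ 0.481 -0.084  0.07 ]
 obj 126 [218. 156.] [ 0.634 -0.06   0.021] [ 0.647 -0.051  0.07 ]
 obj 286 [165. 215.] [0.7   0.064 0.02 ] [0.733 0.095 0.036]
 obj 1077 [303. 261.] [0.465 0.151 0.02 ] [0.512 0.198 0.065]
 obj 1172 [249. 281.] [0.541 0.183 0.02 ] [0.594 0.236 0.05 ]
 obj 1219 [370. 296.] [0.371 0.208 0.02 ] [0.418 0.252 0.064]
 obj 1265 [305. 316.] [0.464 0.246 0.02 ] [0.511 0.29  0.064]
 wood ((547.658447265625, 7.121040344238281), (216.1068572998047, 239.491455078125), 8.836880683898926)
```

Call:
servo_tool --moves '[{"dx": 0.0215,"dy": -0.05,"jaw": 0.3},{"dx": 0.0215,"dy": -0.05,"jaw": 0.3},{"dx": 0.0215,"dy": -0.05,"jaw": 0.3},{"dx": 0.0215,"dy": -0.05,"jaw": 0.3},{"dx": 0.0215,"dy": -0.05,"jaw": 0.3},{"dx": 0.0215,"dy": -0.05,"jaw": 0.3},{"dx": 0.0215,"dy": -0.05,"jaw": 0.3},{"dx": 0.0215,"dy": -0.05,"jaw": 0.3},{"dx": 0.0215,"dy": -0.05,"jaw": 0.3},{"dx": 0.0215,"dy": -0.05,"jaw": 0.3}]'

```text
$.moves[0]: bad value
```

Call:
servo_tool --moves '[{"dx": 0.01,"dy": -0.03,"dz": -0.02,"jaw": 0.3},{"dx": 0.01,"dy": -0.03,"dz": -0.02,"jaw": 0.3},{"dx": 0.01,"dy": -0.02,"dz": -0.02,"jaw": 0.3},{"dx": 0.007,"dy": -0.01,"dz": -0.02,"roll": -1,"jaw": 0.3},{"dx": 0.005,"dy": -0.008,"dz": -0.01,"roll": -1,"jaw": 0.3},{"jaw": 0.3},{"jaw": 0.3},{"jaw": 0.3},{"jaw": 0.3},{"jaw": 0.3}]'

```text
$.moves[0]: bad value
```

Run:
```python
from h import *
s=get_state();c=calibration("wrist");p,d=grab_frame("wrist")
print(s["eef_pos"],s["ee_rot"],s["force"],s["width"])
cv2.imwrite("pics/w1.png",cv2.resize(p[:,:,::-1],(800,600)))
P=cloud(c,d)
R=np.array(c["R"]);print(-R.T@np.array(c["t"]),R[2])
hsv=cv2.cvtColor(p,cv2.COLOR_RGB2HSV);H,S,V=[hsv[...,i].astype(int) for i in range(3)]
y=((H>=12)&(H<=28)&(S>140)&(V>110)&(P[...,2]>.052)&(P[...,2]<.1)).astype(np.uint8)
k,lab,st,ce=cv2.connectedComponentsWithStats(y)
C=np.array([.5477,.0122])
for i in range(1,k):
    if st[i,4]>15:
        q=P[lab==i];t=q[q[:,2]>q[:,2].max()-.003]
        w=t.mean(0)[:2]-C
        print(st[i,4],ce[i].round(),t.mean(0).round(4),np.hypot(*w).round(4),np.degrees(np.arctan2(w[1],w[0])).round(1))
```

```text
[0.21913845 0.63799926 0.22571996] [ 3.14011655e+00 -1.89568148e-04 -3.30851420e-01] [ 0.17456012  0.59921103 -0.67817392] 0.0877282771527929
[0.28941145 0.61512123 0.38338679] [-0.26011878  0.08693995 -0.96165465]
88 [411. 181.] [0.1497 0.466  0.0568] 0.6036 131.3
51 [340. 218.] [0.1326 0.5595 0.0565] 0.6869 127.2
```

View pics/w1.png

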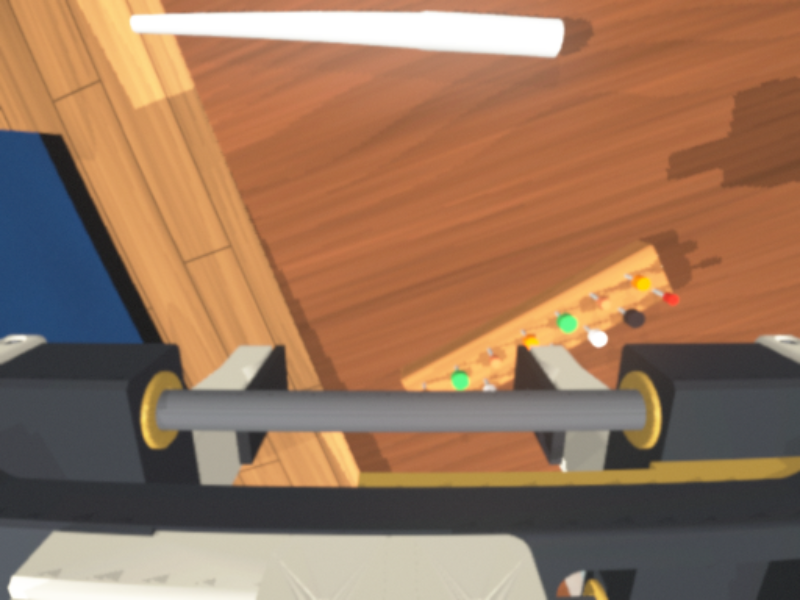

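The arm did not move, because the rows were refused. They probably need all five fields. The picture shows only the bench with the burr rack near (560,320), and the fingers at (245,400) and (560,400).

Call:
servo_tool --moves '[{"dx": 0.0215,"dy": -0.05,"dz": 0,"roll": 0,"jaw": 0.3},{"dx": 0.0215,"dy": -0.05,"dz": 0,"roll": 0,"jaw": 0.3},{"dx": 0.0215,"dy": -0.05,"dz": 0,"roll": 0,"jaw": 0.3},{"dx": 0.0215,"dy": -0.05,"dz": 0,"roll": 0,"jaw": 0.3},{"dx": 0.0215,"dy": -0.05,"dz": 0,"roll": 0,"jaw": 0.3},{"dx": 0.0215,"dy": -0.05,"dz": 0,"roll": 0,"jaw": 0.3},{"dx": 0.0215,"dy": -0.05,"dz": 0,"roll": 0,"jaw": 0.3},{"dx": 0.0215,"dy": -0.05,"dz": 0,"roll": 0,"jaw": 0.3},{"dx": 0.0215,"dy": -0.05,"dz": 0,"roll": 0,"jaw": 0.3},{"dx": 0.0215,"dy": -0.05,"dz": 0,"roll": 0,"jaw": 0.3}]'

```text
t: 1.4
eef_pos: [0.4345, 0.1367, 0.2268]
ee_rot: [-3.141, -0.0, -0.33]
force: [0.8, 0.3, 0.0]
width: 0.0263
gripper_force: 0.0
```

Call:
servo_tool --moves '[{"dx": 0.01,"dy": -0.03,"dz": -0.02,"roll": 0,"jaw": 0.3},{"dx": 0.01,"dy": -0.03,"dz": -0.02,"roll": 0,"jaw": 0.3},{"dx": 0.01,"dy": -0.02,"dz": -0.02,"roll": 0,"jaw": 0.3},{"dx": 0.007,"dy": -0.01,"dz": -0.02,"roll": -1,"jaw": 0.3},{"dx": 0.005,"dy": -0.008,"dz": -0.01,"roll": -1,"jaw": 0.3},{"dx": 0,"dy": 0,"dz": 0,"roll": 0,"jaw": 0.3},{"dx": 0,"dy": 0,"dz": 0,"roll": 0,"jaw": 0.3},{"dx": 0,"dy": 0,"dz": 0,"roll": 0,"jaw": 0.3},{"dx": 0,"dy": 0,"dz": 0,"roll": 0,"jaw": 0.3},{"dx": 0,"dy": 0,"dz": 0,"roll": 0,"jaw": 0.3}]'

```text
t: 2.65
eef_pos: [0.4763, 0.0406, 0.1368]
ee_rot: [-3.141, -0.0, -0.365]
force: [0.2, -0.7, 0.3]
width: 0.0265
gripper_force: 0.0
```

```bash
cat > w.py <<'E'
from h import *
import sys
def wrist(pic=None):
    s=get_state();c=calibration("wrist");p,d=grab_frame("wrist")
    print(s["t"],np.round(s["eef_pos"],4),np.degrees(s["ee_rot"]).round(2),np.round(s["force"],1),s["width"])
    if pic: cv2.imwrite(pic,cv2.resize(p[:,:,::-1],(800,600)))
    P=cloud(c,d)
    hsv=cv2.cvtColor(p,cv2.COLOR_RGB2HSV);H,S,V=[hsv[...,i].astype(int) for i in range(3)]
    y=((H>=12)&(H<=28)&(S>140)&(V>110)&(P[...,2]>.052)&(P[...,2]<.1)).astype(np.uint8)
    k,lab,st,ce=cv2.connectedComponentsWithStats(y)
    C=np.array([.5477,.0122])
    for i in range(1,k):
        if st[i,4]>15:
            q=P[lab==i];t=q[q[:,2]>q[:,2].max()-.003]
            w=t.mean(0)[:2]-C
            print(st[i,4],ce[i].round(),t.mean(0).round(4),np.hypot(*w).round(4),np.degrees(np.arctan2(w[1],w[0])).round(1))
if __name__=="__main__": wrist(sys.argv[1] if len(sys.argv)>1 else None)
E
python3 w.py pics/w2.png
```

```text
2.65 [0.4763 0.0406 0.1368] [-1.7997e+02 -2.0000e-02 -2.0930e+01] [ 0.2 -0.7  0.3] 0.026483249924435785
108 [167.  52.] [0.6052 0.0614 0.0713] 0.0757 40.5
154 [345.  54.] [ 0.5586 -0.0601  0.0714] 0.0732 -81.5
901 [257. 105.] [0.5469 0.0141 0.0746] 0.0021 113.4
88 [303. 135.] [ 0.5143 -0.0114  0.0815] 0.041 -144.7
92 [174. 155.] [0.5351 0.0881 0.0713] 0.077 99.5
84 [339. 155.] [ 0.4886 -0.0334  0.0716] 0.0746 -142.4
77 [256. 201.] [0.4767 0.0409 0.0714] 0.0766 158.0
54 [ 48. 277.] [0.4717 0.2594 0.0595] 0.2586 107.1
```

View pics/w2.png

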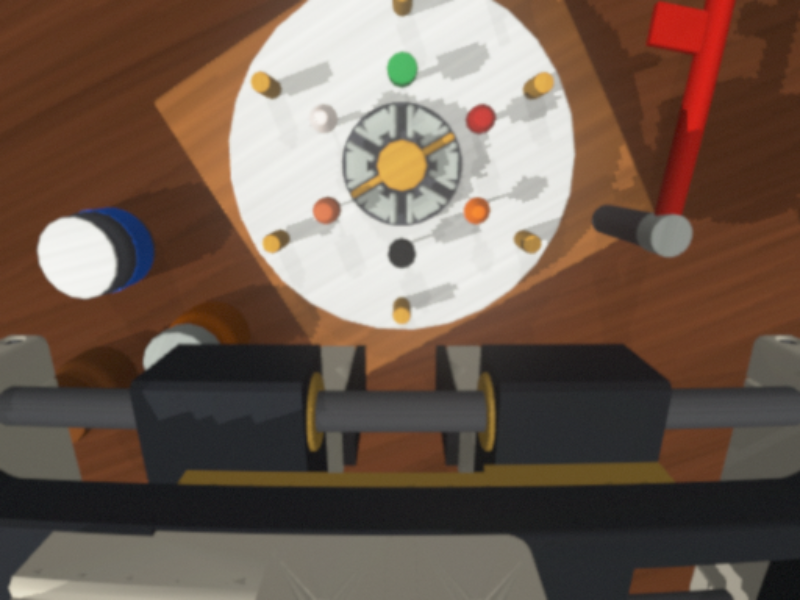

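The wrist view shows the target peg at (402,310), centred between the fingers at x=402. I'll descend astride it.

Call:
servo_tool --moves '[{"dx": 0.0003,"dy": 0,"dz": -0.02,"roll": 0,"jaw": 0.3},{"dx": 0,"dy": 0,"dz": -0.02,"roll": 0,"jaw": 0.3},{"dx": 0,"dy": 0,"dz": -0.02,"roll": 0,"jaw": 0.3},{"dx": 0,"dy": 0,"dz": -0.012,"roll": 0,"jaw": 0.3},{"dx": 0,"dy": 0,"dz": -0.008,"roll": 0,"jaw": 0.25},{"dx": 0,"dy": 0,"dz": 0,"roll": 0,"jaw": 0.19},{"dx": 0,"dy": 0,"dz": -0.002,"roll": 0,"jaw": 0.19},{"dx": 0,"dy": 0,"dz": -0.002,"roll": 0,"jaw": 0.19},{"dx": 0,"dy": 0,"dz": -0.002,"roll": 0,"jaw": 0.19},{"dx": 0,"dy": 0,"dz": 0,"roll": 0,"jaw": 0.19}]'

```text
t: 3.95
eef_pos: [0.4765, 0.0403, 0.0505]
ee_rot: [3.142, 0.0, -0.366]
force: [0.6, 0.0, -0.1]
width: 0.0165
gripper_force: 0.0
```

Call:
servo_tool --moves '[{"dx": 0,"dy": 0,"dz": -0.001,"roll": 0,"jaw": 0.19},{"dx": 0,"dy": 0,"dz": -0.001,"roll": 0,"jaw": 0.19},{"dx": 0,"dy": 0,"dz": -0.001,"roll": 0,"jaw": 0.19},{"dx": 0,"dy": 0,"dz": -0.001,"roll": 0,"jaw": 0.19},{"dx": 0,"dy": 0,"dz": -0.001,"roll": 0,"jaw": 0.19},{"dx": 0,"dy": 0,"dz": 0,"roll": 0,"jaw": 0.19},{"dx": 0,"dy": 0,"dz": 0,"roll": 0,"jaw": 0.19},{"dx": 0,"dy": 0,"dz": 0,"roll": 0,"jaw": 0.19},{"dx": 0,"dy": 0,"dz": 0,"roll": 0,"jaw": 0.19},{"dx": 0,"dy": 0,"dz": 0,"roll": 0,"jaw": 0.19}]'

```text
t: 5.2
eef_pos: [0.4764, 0.0404, 0.0457]
ee_rot: [3.142, 0.0, -0.366]
force: [-2.6, 1.5, 5.8]
width: 0.0169
gripper_force: 3.0
```

Call:
servo_tool --moves '[{"dx": 0,"dy": 0,"dz": -0.001,"roll": 0,"jaw": 0.19},{"dx": 0,"dy": 0,"dz": -0.001,"roll": 0,"jaw": 0.19},{"dx": 0,"dy": 0,"dz": -0.0005,"roll": 0,"jaw": 0.19},{"dx": 0,"dy": 0,"dz": 0,"roll": 0,"jaw": 0.19},{"dx": 0,"dy": 0,"dz": 0,"roll": 0,"jaw": 0.19},{"dx": 0,"dy": 0,"dz": 0,"roll": 0,"jaw": 0.19},{"dx": 0,"dy": 0,"dz": 0,"roll": 0,"jaw": 0.19},{"dx": 0,"dy": 0,"dz": 0,"roll": 0,"jaw": 0.19},{"dx": 0,"dy": 0,"dz": 0,"roll": 0,"jaw": 0.19},{"dx": 0,"dy": 0,"dz": 0,"roll": 0,"jaw": 0.19}]'

```text
t: 6.45
eef_pos: [0.4764, 0.0405, 0.0433]
ee_rot: [-3.142, 0.0, -0.366]
force: [-3.8, 1.8, 7.4]
width: 0.0168
gripper_force: 3.7
```

Run:
```python
import numpy as np
steps=[1,1.5,2,2,2,1.5]+[3]*13+[2.5,2.5,2.5,2,2,1.5]
th=158.9-np.r_[0,np.cumsum(steps)];t=np.radians(th);x=.0758*np.cos(t);y=.0758*np.sin(t)
for s,a,b,e in zip(steps,np.diff(x),np.diff(y),th[1:]):print(s,round(a,4),round(b,4),round(e,1))
```

```text
1 0.0005 0.0012 157.9
1.5 0.0008 0.0018 156.4
2 0.0011 0.0024 154.4
2 0.0012 0.0024 152.4
2 0.0013 0.0023 150.4
1.5 0.001 0.0017 148.9
3 0.0021 0.0033 145.9
3 0.0023 0.0032 142.9
3 0.0025 0.0031 139.9
3 0.0026 0.003 136.9
3 0.0028 0.0028 133.9
3 0.0029 0.0027 130.9
3 0.0031 0.0025 127.9
3 0.0032 0.0024 124.9
3 0.0033 0.0022 121.9
3 0.0034 0.002 118.9
3 0.0035 0.0018 115.9
3 0.0036 0.0016 112.9
3 0.0037 0.0014 109.9
2.5 0.0031 0.0011 107.4
2.5 0.0032 0.0009 104.9
2.5 0.0032 0.0008 102.4
2 0.0026 0.0005 100.4
2 0.0026 0.0004 98.4
1.5 0.002 0.0003 96.9
```

Call:
servo_tool --moves '[{"dx": 0.0005,"dy": 0.0012,"dz": -0.0003,"roll": -1,"jaw": 0.19},{"dx": 0.0008,"dy": 0.0018,"dz": 0,"roll": -1.5,"jaw": 0.19},{"dx": 0.0011,"dy": 0.0024,"dz": 0,"roll": -2,"jaw": 0.19},{"dx": 0.0012,"dy": 0.0024,"dz": 0,"roll": -2,"jaw": 0.19},{"dx": 0.0013,"dy": 0.0023,"dz": 0,"roll": -2,"jaw": 0.19},{"dx": 0.001,"dy": 0.0017,"dz": 0,"roll": -1.5,"jaw": 0.19},{"dx": 0,"dy": 0,"dz": 0,"roll": 0,"jaw": 0.19},{"dx": 0,"dy": 0,"dz": 0,"roll": 0,"jaw": 0.19},{"dx": 0,"dy": 0,"dz": 0,"roll": 0,"jaw": 0.19},{"dx": 0,"dy": 0,"dz": 0,"roll": 0,"jaw": 0.19}]'

```text
t: 7.7
eef_pos: [0.4824, 0.0524, 0.043]
ee_rot: [-3.141, 0.0, -0.54]
force: [-4.6, 2.7, 7.3]
width: 0.0167
gripper_force: 3.8
```

```bash
python3 w.py
```

```text
7.7 [0.4824 0.0524 0.043 ] [-179.98    0.    -30.95] [-4.6  2.7  7.3] 0.016743326932880782
382 [108.  17.] [0.6128 0.0505 0.0647] 0.0755 30.5
573 [404.  20.] [ 0.5451 -0.0613  0.0649] 0.0736 -92.1
2751 [259. 103.] [0.5467 0.0138 0.0747] 0.0019 120.7
90 [340. 154.] [ 0.5102 -0.0064  0.0747] 0.0419 -153.6
270 [125. 184.] [0.5483 0.0895 0.0646] 0.0773 89.6
280 [388. 185.] [ 0.4806 -0.0223  0.0647] 0.0754 -152.7
87 [256. 245.] [0.4852 0.0514 0.0641] 0.0738 147.9
```

The turret is turning along with the fingers, about 10° so far, at low force. I'll continue.

Call:
servo_tool --moves '[{"dx": 0.0021,"dy": 0.0033,"dz": 0,"roll": -3,"jaw": 0.19},{"dx": 0.0023,"dy": 0.0032,"dz": 0,"roll": -3,"jaw": 0.19},{"dx": 0.0025,"dy": 0.0031,"dz": 0,"roll": -3,"jaw": 0.19},{"dx": 0.0026,"dy": 0.003,"dz": 0,"roll": -3,"jaw": 0.19},{"dx": 0.0028,"dy": 0.0028,"dz": 0,"roll": -3,"jaw": 0.19},{"dx": 0.0029,"dy": 0.0027,"dz": 0,"roll": -3,"jaw": 0.19},{"dx": 0.0031,"dy": 0.0025,"dz": 0,"roll": -3,"jaw": 0.19},{"dx": 0.0032,"dy": 0.0024,"dz": 0,"roll": -3,"jaw": 0.19},{"dx": 0.0033,"dy": 0.0022,"dz": 0,"roll": -3,"jaw": 0.19},{"dx": 0.0034,"dy": 0.002,"dz": 0,"roll": -3,"jaw": 0.19}]'

```text
t: 9.0
eef_pos: [0.5113, 0.0798, 0.0433]
ee_rot: [-3.14, -0.0, -1.065]
force: [-2.3, 1.1, 7.2]
width: 0.0167
gripper_force: 3.7
```

Call:
servo_tool --moves '[{"dx": 0.0035,"dy": 0.0018,"dz": 0,"roll": -3,"jaw": 0.19},{"dx": 0.0036,"dy": 0.0016,"dz": 0,"roll": -3,"jaw": 0.19},{"dx": 0.0037,"dy": 0.0014,"dz": 0,"roll": -3,"jaw": 0.19},{"dx": 0.0031,"dy": 0.0011,"dz": 0,"roll": -2.5,"jaw": 0.19},{"dx": 0.0032,"dy": 0.0009,"dz": 0,"roll": -2.5,"jaw": 0.19},{"dx": 0.0032,"dy": 0.0008,"dz": 0,"roll": -2.5,"jaw": 0.19},{"dx": 0.0026,"dy": 0.0005,"dz": 0,"roll": -2,"jaw": 0.19},{"dx": 0.0026,"dy": 0.0004,"dz": 0,"roll": -2,"jaw": 0.19},{"dx": 0,"dy": 0,"dz": 0,"roll": 0,"jaw": 0.19},{"dx": 0,"dy": 0,"dz": 0,"roll": 0,"jaw": 0.19}]'

```text
t: 10.25
eef_pos: [0.5373, 0.0882, 0.0435]
ee_rot: [-3.14, 0.0, -1.421]
force: [-0.0, -0.4, 7.3]
width: 0.0164
gripper_force: 3.6
```

```bash
python3 w.py
```

```text
10.25 [0.5373 0.0882 0.0435] [-1.7988e+02  1.0000e-02 -8.1430e+01] [-0.  -0.4  7.3] 0.016388244379464557
375 [112.  12.] [ 0.6164 -0.0151  0.0655] 0.0739 -21.7
420 [412.  20.] [ 0.4868 -0.0316  0.0655] 0.075 -144.3
29 [395.  35.] [ 0.4883 -0.0277  0.0536] 0.0715 -146.1
2770 [261. 102.] [0.5468 0.0141 0.0746] 0.0021 116.2
409 [130. 179.] [0.6067 0.0598 0.0653] 0.0758 38.9
247 [390. 187.] [0.4771 0.0433 0.0654] 0.0772 156.2
75 [258. 246.] [0.5374 0.0857 0.0646] 0.0742 97.9
```

At about one station, 1.5° past it, which is within the self-centring range. I'll lift straight up.

Call:
servo_tool --moves '[{"dx": 0,"dy": 0,"dz": 0.002,"roll": 0,"jaw": 0.19},{"dx": 0,"dy": 0,"dz": 0.002,"roll": 0,"jaw": 0.21},{"dx": 0,"dy": 0,"dz": 0.002,"roll": 0,"jaw": 0.25},{"dx": 0,"dy": 0,"dz": 0.002,"roll": 0,"jaw": 0.3},{"dx": 0,"dy": 0,"dz": 0.002,"roll": 0,"jaw": 0.3},{"dx": 0,"dy": 0,"dz": 0.02,"roll": 0,"jaw": 0.3},{"dx": 0,"dy": 0,"dz": 0.03,"roll": 0,"jaw": 0.3},{"dx": 0,"dy": 0,"dz": 0.04,"roll": 0,"jaw": 0.2},{"dx": 0,"dy": 0,"dz": 0,"roll": 0,"jaw": 0},{"dx": 0,"dy": 0,"dz": 0,"roll": 0,"jaw": 0}]'

```text
t: 11.55
eef_pos: [0.5355, 0.0878, 0.1422]
ee_rot: [3.141, 0.0, -1.422]
force: [-0.0, -0.3, 0.4]
width: 0.0036
gripper_force: 0.0
```

```bash
python3 w.py
python3 - <<'E'
from h import *
from m import analyse
c=calibration("side");p,d=grab_frame("side");analyse("side",p,cloud(c,d),c)
E
```

```text
11.55 [0.5355 0.0878 0.1422] [ 1.7995e+02  2.0000e-02 -8.1470e+01] [-0.  -0.3  0.4] 0.003586631349829599
48 [254.   2.] [ 0.5593 -0.0573  0.0717] 0.0705 -80.5
126 [342.  53.] [ 0.4891 -0.0341  0.0714] 0.0747 -141.7
111 [168.  56.] [ 0.617  -0.0117  0.0715] 0.0733 -19.1
840 [256. 105.] [0.5466 0.014  0.0746] 0.0021 121.9
62 [305. 134.] [0.5073 0.029  0.0815] 0.0438 157.4
79 [339. 152.] [0.476  0.0398 0.0717] 0.0769 159.0
82 [177. 156.] [0.6042 0.062  0.0714] 0.0753 41.4
67 [259. 199.] [0.5337 0.0879 0.0717] 0.077 100.5
side turret [0.5459288  0.01522011] 0.093330159223849 zmed 0.05147384982403428
 y 7 [223. 150.] [ 0.632 -0.056  0.061] zmax 0.069 polar 0.113 -39.9
 y 21 [302.7 157.6] [ 0.488 -0.033  0.07 ] zmax 0.076 polar 0.084 -134.4
 y 16 [228.3 163.1] [ 0.618 -0.01   0.07 ] zmax 0.074 polar 0.082 -26.3
 y 19 [292.1 177.4] [0.507 0.031 0.08 ] zmax 0.084 polar 0.04 -171.9
 y 8 [310.6 189.1] [0.475 0.042 0.066] zmax 0.073 polar 0.074 162.9
 y 69 [371.8 277. ] [0.394 0.212 0.061] zmax 0.063 polar 0.249 127.7Traceback (most recent call last):
  File "<stdin>", line 3, in <module>
  File "m.py", line 18, in analyse
    k,lab,st,ce=cv2.connectedComponentsWithStats(r_.astype(np.uint8));i=1+np.argmax(st[1:,4])
                                                                          ~~~~~~~~~^^^^^^^^^^
    return _wrapfunc(a, 'argmax', axis=axis, out=out, **kwds)
    return bound(*args, **kwds)
ValueError: attempt to get argmax of an empty sequence
```

The pegs are back at their starting height and angles, and the colours have moved on by one station, so the turret is locked. Next I move over to the keeper's outer side.

Call:
servo_tool --moves '[{"dx": 0.002,"dy": -0.032,"dz": 0,"roll": -4.6,"jaw": 0},{"dx": 0.002,"dy": -0.032,"dz": 0,"roll": -4.6,"jaw": 0},{"dx": 0.002,"dy": -0.032,"dz": 0,"roll": -4.6,"jaw": 0},{"dx": 0.002,"dy": -0.032,"dz": 0,"roll": -4.6,"jaw": 0},{"dx": 0.002,"dy": -0.034,"dz": 0,"roll": -4.7,"jaw": 0},{"dx": 0.002,"dy": -0.034,"dz": 0,"roll": -4.7,"jaw": 0},{"dx": 0.003,"dy": -0.034,"dz": 0,"roll": -4.7,"jaw": 0},{"dx": 0.002,"dy": -0.034,"dz": 0,"roll": -4.7,"jaw": 0},{"dx": 0,"dy": 0,"dz": 0,"roll": 0,"jaw": 0},{"dx": 0,"dy": 0,"dz": 0,"roll": 0,"jaw": 0}]'

```text
t: 12.9
eef_pos: [0.5526, -0.1761, 0.1417]
ee_rot: [3.14, -0.001, -2.071]
force: [0.4, -0.0, 0.5]
width: 0.0003
gripper_force: 0.0
```

```bash
python3 w.py pics/w3.png
python3 - <<'E'
from h import *
p,d=grab_frame("scene");cv2.imwrite("pics/s3.png",cv2.resize(p[150:350,60:330,::-1],(756,560)))
E
```

```text
12.9 [ 0.5526 -0.1761  0.1417] [ 1.7990e+02 -4.0000e-02 -1.1866e+02] [ 0.4 -0.   0.5] 0.00026930366382665736
46 [384. 286.] [ 0.4888 -0.0394  0.0696] 0.0783 -138.8
```

View pics/s3.png

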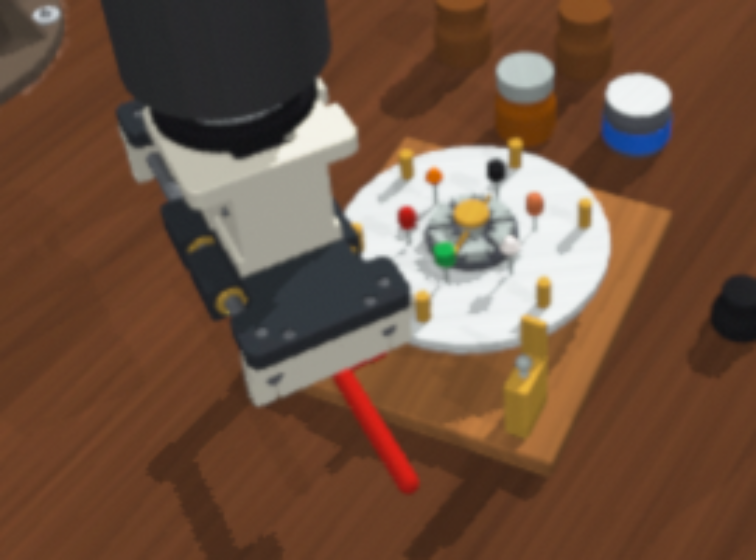

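The green burr, at (445,253), is now at the middle of the keeper's side. The gripper is over the outer side of the rod. I'll check the hinge post's height before descending.

Run:
```python
import numpy as np
for n in("scene","side"):
    P=np.load(n+".npz")["P"];m=np.hypot(P[...,0]-.4728,P[...,1]+.0946)<.02
    print(np.percentile(P[m][:,2],[50,90,100]))
```

```text
[0.04366273 0.08821338 0.091725  ]
[0.06038306 0.088668   0.09153117]
```

Call:
servo_tool --moves '[{"dx": 0,"dy": 0,"dz": -0.01,"roll": 0,"jaw": 0},{"dx": 0,"dy": 0,"dz": -0.01,"roll": 0,"jaw": 0},{"dx": 0,"dy": 0,"dz": -0.01,"roll": 0,"jaw": 0},{"dx": 0,"dy": 0,"dz": 0,"roll": 0,"jaw": 0},{"dx": 0,"dy": 0,"dz": 0,"roll": 0,"jaw": 0},{"dx": 0,"dy": 0,"dz": 0,"roll": 0,"jaw": 0},{"dx": 0,"dy": 0,"dz": 0,"roll": 0,"jaw": 0},{"dx": 0,"dy": 0,"dz": 0,"roll": 0,"jaw": 0},{"dx": 0,"dy": 0,"dz": 0,"roll": 0,"jaw": 0},{"dx": 0,"dy": 0,"dz": 0,"roll": 0,"jaw": 0}]'

```text
t: 14.25
eef_pos: [0.5531, -0.1762, 0.1128]
ee_rot: [-3.142, -0.0, -2.071]
force: [0.8, -0.8, 0.5]
width: 0.0005
gripper_force: 0.0
```

Call:
servo_tool --moves '[{"dx": 0,"dy": 0,"dz": -0.015,"roll": 0,"jaw": 0},{"dx": 0,"dy": 0,"dz": -0.015,"roll": 0,"jaw": 0},{"dx": 0,"dy": 0,"dz": -0.013,"roll": 0,"jaw": 0},{"dx": 0.002,"dy": 0.004,"dz": 0,"roll": 0,"jaw": 0},{"dx": 0.002,"dy": 0.004,"dz": 0,"roll": 0,"jaw": 0},{"dx": 0.002,"dy": 0.003,"dz": 0,"roll": 0,"jaw": 0},{"dx": 0.001,"dy": 0.002,"dz": 0,"roll": 0,"jaw": 0},{"dx": 0.001,"dy": 0.002,"dz": 0,"roll": 0,"jaw": 0},{"dx": 0,"dy": 0,"dz": 0,"roll": 0,"jaw": 0},{"dx": 0,"dy": 0,"dz": 0,"roll": 0,"jaw": 0}]'

```text
t: 15.5
eef_pos: [0.5611, -0.1611, 0.0698]
ee_rot: [3.142, 0.0, -2.071]
force: [-0.3, 0.3, 0.1]
width: 0.0005
gripper_force: 0.0
```

Run:
```python
import numpy as np
f=np.r_[-28.7,np.arange(-26.9,8.9,2.0),8.9];a=np.radians(f);print(len(f))
x=.4728+.11*np.cos(a)+.0155*np.sin(a);y=-.0946+.11*np.sin(a)-.0155*np.cos(a)
print(x[0],y[0],x[-1],y[-1])
for p,q,r,s in zip(f[1:],np.diff(x),np.diff(y),np.diff(f)):print(round(p,1),round(q,4),round(r,4),round(s,1))
```

```text
20
0.5618426137972453 -0.1610203502561874 0.5838735962222746 -0.09289523542648404
-26.9 0.002 0.0028 1.8
-24.9 0.0022 0.0032 2.0
-22.9 0.0021 0.0033 2.0
-20.9 0.0019 0.0034 2.0
-18.9 0.0018 0.0034 2.0
-16.9 0.0017 0.0035 2.0
-14.9 0.0016 0.0035 2.0
-12.9 0.0014 0.0036 2.0
-10.9 0.0013 0.0036 2.0
-8.9 0.0012 0.0037 2.0
-6.9 0.0011 0.0037 2.0
-4.9 0.0009 0.0038 2.0
-2.9 0.0008 0.0038 2.0
-0.9 0.0007 0.0038 2.0
1.1 0.0005 0.0038 2.0
3.1 0.0004 0.0039 2.0
5.1 0.0003 0.0039 2.0
7.1 0.0001 0.0039 2.0
8.9 0.0 0.0035 1.8
```

Call:
servo_tool --moves '[{"dx": 0.002,"dy": 0.0028,"dz": 0,"roll": 1.8,"jaw": 0},{"dx": 0.0022,"dy": 0.0032,"dz": 0,"roll": 2,"jaw": 0},{"dx": 0.0021,"dy": 0.0033,"dz": 0,"roll": 2,"jaw": 0},{"dx": 0.0019,"dy": 0.0034,"dz": 0,"roll": 2,"jaw": 0},{"dx": 0.0018,"dy": 0.0034,"dz": 0,"roll": 2,"jaw": 0},{"dx": 0.0017,"dy": 0.0035,"dz": 0,"roll": 2,"jaw": 0},{"dx": 0.0016,"dy": 0.0035,"dz": 0,"roll": 2,"jaw": 0},{"dx": 0.0014,"dy": 0.0036,"dz": 0,"roll": 2,"jaw": 0},{"dx": 0.0013,"dy": 0.0036,"dz": 0,"roll": 2,"jaw": 0},{"dx": 0.0012,"dy": 0.0037,"dz": 0,"roll": 2,"jaw": 0}]'

```text
t: 16.75
eef_pos: [0.5784, -0.1269, 0.0698]
ee_rot: [-3.142, 0.0, -1.723]
force: [-0.3, -0.5, 0.2]
width: 0.0006
gripper_force: 0.3
```

Call:
servo_tool --moves '[{"dx": 0.0011,"dy": 0.0037,"dz": 0,"roll": 2,"jaw": 0},{"dx": 0.0009,"dy": 0.0038,"dz": 0,"roll": 2,"jaw": 0},{"dx": 0.0008,"dy": 0.0038,"dz": 0,"roll": 2,"jaw": 0},{"dx": 0.0007,"dy": 0.0038,"dz": 0,"roll": 2,"jaw": 0},{"dx": 0.0005,"dy": 0.0038,"dz": 0,"roll": 2,"jaw": 0},{"dx": 0,"dy": 0,"dz": 0,"roll": 0,"jaw": 0},{"dx": 0,"dy": 0,"dz": 0,"roll": 0,"jaw": 0},{"dx": 0,"dy": 0,"dz": 0,"roll": 0,"jaw": 0},{"dx": 0,"dy": 0,"dz": 0,"roll": 0,"jaw": 0},{"dx": 0,"dy": 0,"dz": 0,"roll": 0,"jaw": 0}]'

```text
t: 18.0
eef_pos: [0.5824, -0.1083, 0.0698]
ee_rot: [-3.142, 0.0, -1.551]
force: [-0.0, 0.1, 0.3]
width: 0.0003
gripper_force: 0.0
```

```bash
cat > rod.py <<'E'
from h import *
for n in("scene","side"):
    c=calibration(n);p,d=grab_frame(n);P=cloud(c,d)
    hsv=cv2.cvtColor(p,cv2.COLOR_RGB2HSV);H,S,V=[hsv[...,i].astype(int) for i in range(3)]
    r_=((H<5)|(H>175))&(S>170)&(V>70)&(P[...,2]>.06)&(P[...,2]<.11)&(abs(P[...,0]-.55)<.2)&(P[...,1]<0)&(P[...,1]>-.25)
    w=plane(c,np.argwhere(r_)[:,::-1],.082)[:,:2]
    if len(w)<30: print(n,len(w));continue
    l=cv2.fitLine(w.astype(np.float32),cv2.DIST_WELSCH,0,1e-3,1e-3).ravel()
    b=w[np.argsort(w[:,0])];print(n,len(w),np.degrees(np.arctan(l[1]/l[0])),l[2:],"far end",b[-15:].mean(0),"bearing",np.degrees(np.arctan2(*(b[-15:].mean(0)-[.4728,-.0946])[::-1])))
E
python3 rod.py
```

```text
scene 63 3.7342563 [ 0.5831592  -0.09448262] far end [ 0.65964125 -0.08941831] bearing 1.5885837444041446
side 614 2.1939492 [ 0.586616   -0.08809941] far end [ 0.65921365 -0.08809409] bearing 1.9988340035610284
```

Call:
servo_tool --moves '[{"dx": 0.0002,"dy": 0.0019,"dz": 0,"roll": 1,"jaw": 0},{"dx": 0.0002,"dy": 0.0019,"dz": 0,"roll": 1,"jaw": 0},{"dx": 0.0002,"dy": 0.0019,"dz": 0,"roll": 1,"jaw": 0},{"dx": 0.0001,"dy": 0.0019,"dz": 0,"roll": 1,"jaw": 0},{"dx": 0.0001,"dy": 0.0019,"dz": 0,"roll": 1,"jaw": 0},{"dx": 0,"dy": 0.0019,"dz": 0,"roll": 1,"jaw": 0},{"dx": 0,"dy": 0,"dz": 0,"roll": 0,"jaw": 0},{"dx": 0,"dy": 0,"dz": 0,"roll": 0,"jaw": 0},{"dx": 0,"dy": 0,"dz": 0,"roll": 0,"jaw": 0},{"dx": 0,"dy": 0,"dz": 0,"roll": 0,"jaw": 0}]'

```text
t: 19.35
eef_pos: [0.5832, -0.0968, 0.0697]
ee_rot: [3.142, 0.0, -1.446]
force: [-0.7, 0.3, -0.7]
width: 0.0007
gripper_force: 0.0
```

Call:
servo_tool --moves '[{"dx": 0,"dy": 0.001,"dz": 0,"roll": 0.5,"jaw": 0},{"dx": 0,"dy": 0.001,"dz": 0,"roll": 0.5,"jaw": 0},{"dx": 0,"dy": 0.001,"dz": 0,"roll": 0.5,"jaw": 0},{"dx": 0,"dy": 0.001,"dz": 0,"roll": 0.3,"jaw": 0},{"dx": 0,"dy": 0,"dz": 0,"roll": 0,"jaw": 0},{"dx": 0,"dy": 0,"dz": 0,"roll": 0,"jaw": 0},{"dx": 0,"dy": 0,"dz": 0,"roll": 0,"jaw": 0},{"dx": 0,"dy": 0,"dz": 0,"roll": 0,"jaw": 0},{"dx": 0,"dy": 0,"dz": 0,"roll": 0,"jaw": 0},{"dx": 0,"dy": 0,"dz": 0,"roll": 0,"jaw": 0}]'

```text
t: 20.6
eef_pos: [0.5832, -0.0942, 0.0698]
ee_rot: [3.141, -0.002, -1.414]
force: [1.5, -8.1, -2.2]
width: 0.0004
gripper_force: 4.5
```

```bash
python3 rod.py
```

```text
scene 208 9.090979 [ 0.58039397 -0.08068503] far end [ 0.65857526 -0.06838859] bearing 8.030967768190118
side 559 8.44275 [ 0.56136215 -0.07949308] far end [ 0.65703236 -0.06648432] bearing 8.676955356951398
```

Call:
servo_tool --moves '[{"dx": 0,"dy": 0.0005,"dz": 0,"roll": 0,"jaw": 0},{"dx": 0,"dy": 0.0005,"dz": 0,"roll": 0,"jaw": 0},{"dx": 0,"dy": 0.0005,"dz": 0,"roll": 0,"jaw": 0},{"dx": 0,"dy": 0.0005,"dz": 0,"roll": 0,"jaw": 0},{"dx": 0,"dy": 0,"dz": 0,"roll": 0,"jaw": 0},{"dx": 0,"dy": 0,"dz": 0,"roll": 0,"jaw": 0},{"dx": 0,"dy": 0,"dz": 0,"roll": 0,"jaw": 0},{"dx": 0,"dy": 0,"dz": 0,"roll": 0,"jaw": 0},{"dx": 0,"dy": 0,"dz": 0,"roll": 0,"jaw": 0},{"dx": 0,"dy": 0,"dz": 0,"roll": 0,"jaw": 0}]'

```text
t: 21.95
eef_pos: [0.5832, -0.0939, 0.0699]
ee_rot: [3.14, -0.003, -1.414]
force: [3.8, -17.5, -3.7]
width: 0.0007
gripper_force: 9.1
```

A push of 17.5 N with no further movement is well above the ball's 12 N, so the rod is on its stop. I'll back off and verify.

Call:
servo_tool --moves '[{"dx": 0,"dy": -0.002,"dz": 0,"roll": 0,"jaw": 0},{"dx": 0,"dy": -0.003,"dz": 0,"roll": 0,"jaw": 0},{"dx": 0,"dy": -0.01,"dz": 0,"roll": 0,"jaw": 0},{"dx": 0,"dy": -0.02,"dz": 0,"roll": 0,"jaw": 0},{"dx": 0,"dy": -0.03,"dz": 0,"roll": 0,"jaw": 0},{"dx": 0,"dy": -0.03,"dz": 0.03,"roll": 0,"jaw": 0},{"dx": 0,"dy": -0.03,"dz": 0.04,"roll": 0,"jaw": 0},{"dx": 0,"dy": 0,"dz": 0.04,"roll": 0,"jaw": 0},{"dx": 0,"dy": 0,"dz": 0.04,"roll": 0,"jaw": 0},{"dx": 0,"dy": 0,"dz": 0,"roll": 0,"jaw": 0}]'

```text
t: 23.2
eef_pos: [0.5847, -0.2174, 0.2237]
ee_rot: [-3.135, -0.002, -1.415]
force: [0.6, 0.5, 0.2]
width: 0.0004
gripper_force: 0.0
```

```bash
python3 rod.py
python3 - <<'E'
from h import *
s=get_state();print(s["t"],s["eef_pos"],s["force"])
c=calibration("wrist");p,d=grab_frame("wrist");cv2.imwrite("pics/w4.png",cv2.resize(p[:,:,::-1],(800,600)))
q,d=grab_frame("side");cv2.imwrite("pics/s4.png",cv2.resize(q[80:230,150:380,::-1],(800,522),interpolation=2))
E
```

```text
scene 503 9.626645 [ 0.5792393  -0.07923508] far end [ 0.65857526 -0.06838859] bearing 8.030967768190118
side 624 9.738988 [ 0.54264504 -0.08170639] far end [ 0.65739369 -0.06645907] bearing 8.667887683548745
23.3 [ 0.58286365 -0.21650536  0.21992914] [-0.1204274   1.37324575 -0.64256637]
```

View pics/s4.png

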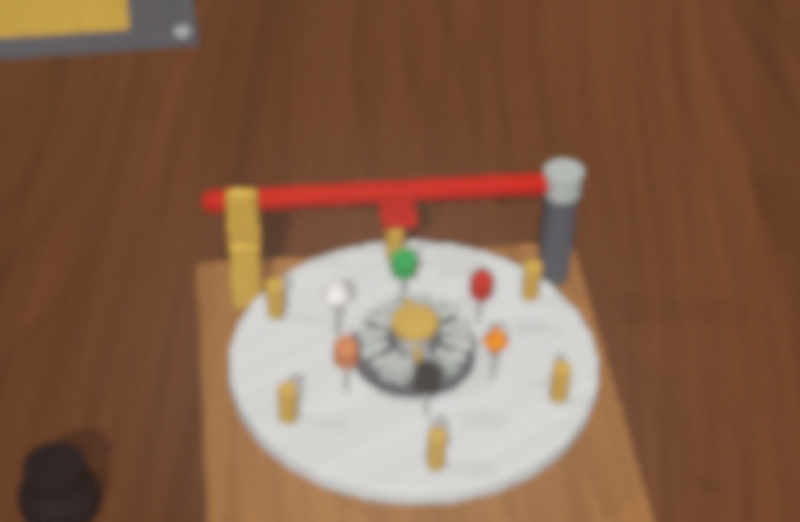

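View pics/w4.png

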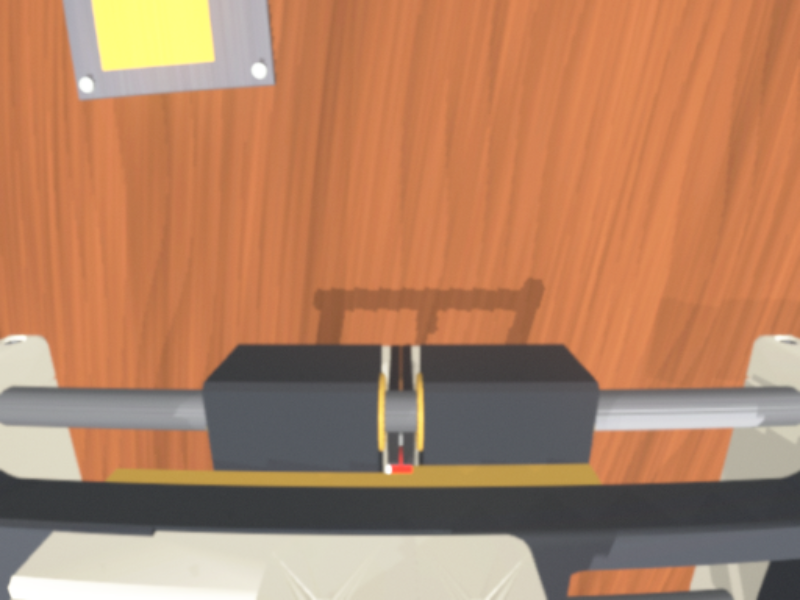

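The side view shows the rod lying shut in the catch at (245,190), with its tongue over the green peg at (398,215). The wrist view shows only bare bench and the shut rod's shadow at (430,298). The rod's angle is unchanged after release, so I'm handing in.

```bash
python3 -c "
from station import *
print(job_done())"
```

```text
the job is handed in; nothing more can be done
None
```

The carousel is turned one station clockwise and locked with the green burr at the keeper's side, the red keeper is shut and held by its ball, and the job is handed in; no result came back.

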